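# Load and start the UV drawer sanitiser

### The arm

A 6-joint arm with a two-finger parallel gripper is mounted at the origin on the work surface. World frame = base frame: x ahead of the robot, y to its left, z up, the work surface at z = 0. Lengths are in m, angles in rad, forces in N, time in s.
With the tool pointing down it reaches from about 0.275 to 0.825 m from the base axis. Payload 4.9 kg.
Tool frame: the origin (TCP) lies on the mounting face of the last link; the fingertips stand 173 mm ahead of it and the grasp point (between the pads) lies 155 mm ahead of it (robot.tip_extent is the distance from the TCP to the fingertips, in m); z points along the fingers, y is the direction in which the jaws open and shut (so a half turn about z gives the same grasp; the last joint's range is limited). The gripper opens to 85 mm and grips with 20 to 120 N. Pads are 22 mm wide; open, the fingers measure 114 mm over their backs; the gripper's body (76 mm by 85 mm) begins 54 mm behind the grasp point. The pads swing forward as they close: fully open they stand 13 mm farther back than shut.
Start: joints at [-1.479, 0.326, -0.193, 1.052, 0, 1.437], TCP at [0.123, -0.536, 0.405] pointing down, gripper open.
Joint ranges: [-2.65, 2.65], [-0.97, 1.79], [-1.3, 1.35], [-1.93, 2.1], [-1.47, 1.37], [-3.14, 3.14]. Speed limits (rad/s): [2.57, 2.57, 3.14, 3.14, 3.14, 3.14].

### API

Orientations are given as a unit quaternion [x, y, z, w].
In Python, from bench import robot gives the robot as it stands. The module is installed in compiled form; this text tells all that it offers. Calls block until the motion is done:
- robot.goto(position, orientation): joint-space move of the TCP to a pose.
- robot.move_straight(position, orientation=None, feed=0.15): straight line of the TCP; orientation=None keeps the orientation; feed is the mean speed in m/s.
- robot.set_joints(angles): joint-space move.
- robot.move_gripper(opening, effort=None): finger opening in m; effort is the grip in N (None keeps the last); returns when the fingers have stopped.
- robot.hold(seconds).
- robot.inverse_kinematics(position, orientation): joint angles nearest the present ones, or None.
- robot.get_obs(): the state.
- robot.capture(name): name is "scene" or "side" or "wrist"; returns the picture (420x560x3 uint8, red, green, blue); there is no depth.
- robot.get_calibration(name): a dict with "mtx" (3x3 intrinsics, pixels), "pose" (4x4, takes a point from camera to world coordinates); the wrist camera has in their place "mount" (4x4, takes a point from camera to tool coordinates, whose origin is the TCP and whose axes are the flange's). Camera axes: x right, y down, z forward; pixel columns grow to the right and rows downward; lengths in m; the calibration is good to about 2 mm. A picture is of the moment at which its call begins: read the wrist's pose just before it. get_calibration takes no time and is no camera call.
A pose or a line that the arm cannot do raises robot.IKError and nothing moves.
- robot.sign_off(): hands the job in, once; it reports no verdict.
The state is a dict: "t": time; "joints": joint angles; "joint_velocities": joint speeds; "tau": joint torques, N m; "tcp_pos": TCP position; "tcp_rot": TCP orientation; "contact_force": force on the tool from outside, world axes, zero at the start; "ft_torque": the same for the moment, N m; "width": finger opening in m.
Only numpy, scipy, OpenCV 4.12 (cv2) and the standard library are available. Lean on these libraries where they do the work, as an engineer would, in place of code of your own. Each camera call takes 0.05 s, during which the arm holds its last target.

### The job

Load the UV sanitiser: lift every slide basket up and off the drip rack and set it, together with the two red-ridged instrument cases, upright on the floor of the open drawer, nothing stacked (the baskets hold glass: set them down gently, never drop them), and then slide the drawer fully home. Only when it is shut, press the buttons on top fully down and let go, one at a time: blue, then yellow, then green. Do not knock over or shove the glassware and bottles standing around.

Things in the scene. Friction and masses are not known exactly. Their poses are not given: they have to be found in the camera images.
- basket_a: blue slide basket, 0.14 kg, may be absent: open tray 40 (x) x 90 (y) x 30 mm tall (slides in it reach 37 mm) with a handle bar over it: 90 mm long in y, 10 mm wide in x, 60 to 72 mm above the underside, on end posts (window 78 mm wide). Origin: centre of underside, z up. It hangs upright by the bar on two rack prongs; grip the bar's middle from above, fingers closing along x.
- basket_b: orange slide basket, 0.14 kg, may be absent: open tray 40 (x) x 90 (y) x 30 mm tall (slides in it reach 37 mm) with a handle bar over it: 90 mm long in y, 10 mm wide in x, 60 to 72 mm above the underside, on end posts (window 78 mm wide). Origin: centre of underside, z up. It hangs upright by the bar on two rack prongs; grip the bar's middle from above, fingers closing along x.
- basket_c: white slide basket, 0.14 kg, may be absent: open tray 40 (x) x 90 (y) x 30 mm tall (slides in it reach 37 mm) with a handle bar over it: 90 mm long in y, 10 mm wide in x, 60 to 72 mm above the underside, on end posts (window 78 mm wide). Origin: centre of underside, z up. It hangs upright by the bar on two rack prongs; grip the bar's middle from above, fingers closing along x.
- case_a: aluminium instrument case lying on the bench, 42 (x) x 120 (y) x 32 mm tall, 0.3 kg, with a red grip ridge on top: 70 mm long along y, 12 mm wide in x, from 32 to 62 mm above the underside. Origin: centre of the underside; z up.
- case_b: aluminium instrument case lying on the bench, 42 (x) x 120 (y) x 32 mm tall, 0.3 kg, with a red grip ridge on top: 70 mm long along y, 12 mm wide in x, from 32 to 62 mm above the underside. Origin: centre of the underside; z up.
- rack: fixed white drip rack. Origin: on the bench below the front face of its rail; -x points out towards the robot, y along the rail, z up. Three stations at y = -105, 0, +105 mm; a basket hangs there about x = -45 mm, its axes along the rack's. Rail 330 mm long, x 0 to 12, up to z = 147 mm; base board 12 mm thick, x -95 to +35 mm.
- rack_middle (a point): top of the level part of the prongs, at the middle station of the rack (x = -45 mm, z = 150 mm in its frame, axes as the rack's). Each station is a pair of steel prongs 7 mm thick, 28 mm either side of its middle (y), running level from the rail to rack x = -64 mm, then turning up to end at x = -78 mm, 14 mm above the level tops.
- uv: fixed white UV sanitiser cabinet 280 (x) x 400 (y) x 130 mm tall, one wide drawer in its front (-x) face. Origin: centre of the underside; -x points to the robot. The drawer slides out along -x; front face at x = -140 mm. The roof begins at x = -125 mm, 96 mm above the drawer's floor: only what is drawn out beyond it is open from above.
- uv_drawer0 (a joint): how far the drawer stands open (m): 0 fully shut, most 0.198; slides easily (about 1 N, plus a damping of 4 N per m/s) and stays where left
- drawer_floor (a point): centre of the drawer's inner floor, on its upper face, 22 mm above the bench; moves with the drawer; x into the cabinet, y along its width, z up. Floor within the walls: x +-117 mm, y +-179 mm; walls 6 mm thick, 86 mm tall above the floor; front panel's outer face at x = -139 mm, its top 94 mm above the floor.
- uv_drawer0_handle (a point): middle of the drawer's steel bar handle: 11 mm thick, 120 mm long along y, 35 mm out from the front panel, about 92 mm above the bench; the drawer can be pushed shut on this bar or on the panel
- blue (a joint): how far the blue button is pressed (m): 0 up, 0.008 fully down; a spring, about 5 N fully down, starting at 1.5 N; counts as pressed beyond 0.005
- yellow (a joint): how far the yellow button is pressed (m): 0 up, 0.008 fully down; a spring, about 5 N fully down, starting at 1.5 N; counts as pressed beyond 0.005
- green (a joint): how far the green button is pressed (m): 0 up, 0.008 fully down; a spring, about 5 N fully down, starting at 1.5 N; counts as pressed beyond 0.005
- blue_top (a point): centre of the blue button's top face, moves with it; z up; a round cap 32 mm across, in a black collar 48 mm across, on top of the cabinet 45 mm behind its front face; buttons are 85 mm apart and their order changes
- yellow_top (a point): centre of the yellow button's top face, moves with it; z up; a round cap 32 mm across, in a black collar 48 mm across, on top of the cabinet 45 mm behind its front face; buttons are 85 mm apart and their order changes
- green_top (a point): centre of the green button's top face, moves with it; z up; a round cap 32 mm across, in a black collar 48 mm across, on top of the cabinet 45 mm behind its front face; buttons are 85 mm apart and their order changes
- beaker: bystander: glass beaker 74 mm across, 95 mm tall; origin centre of underside
- flask: bystander: conical glass flask 84 mm across, 130 mm tall; origin centre of underside
- amber: bystander: amber bottle 64 mm across, 130 mm tall; origin centre of underside
- jar: bystander: white jar with blue lid 60 mm across, 80 mm tall; origin centre of underside
Things that resemble listed ones, but are neither listed nor needed, are in the scene too. Leave any purple look-alike of the case_b alone. Leave any purple or turquoise look-alike of the basket_b alone.

How it is judged:
On the way, in this order (a step that is already met when the one before it is completed fails the run):
1. every basket and both cases stand in the drawer and the drawer is shut, no button pressed (x of basket_a in the frame of drawer_floor between -0.12 and 0.12 m and y of basket_a in the frame of drawer_floor between -0.175 and 0.175 m and z of basket_a in the frame of drawer_floor between -0.006 and 0.012 m and angle between each of basket_a, basket_b, basket_c, case_a, case_b's own z axis and vertical below 0.3 rad and x of basket_b in the frame of drawer_floor between -0.12 and 0.12 m and y of basket_b in the frame of drawer_floor between -0.175 and 0.175 m and z of basket_b in the frame of drawer_floor between -0.006 and 0.012 m and x of basket_c in the frame of drawer_floor between -0.12 and 0.12 m and y of basket_c in the frame of drawer_floor between -0.175 and 0.175 m and z of basket_c in the frame of drawer_floor between -0.006 and 0.012 m and x of case_a in the frame of drawer_floor between -0.12 and 0.12 m and y of case_a in the frame of drawer_floor between -0.175 and 0.175 m and z of case_a in the frame of drawer_floor between -0.006 and 0.012 m and x of case_b in the frame of drawer_floor between -0.12 and 0.12 m and y of case_b in the frame of drawer_floor between -0.175 and 0.175 m and z of case_b in the frame of drawer_floor between -0.006 and 0.012 m and value of joint uv_drawer0 below 0.006 m and value of joint each of blue, yellow, green below 0.002 m), for 0.2 s.
2. blue pressed down, alone, with the drawer shut (value of joint uv_drawer0 below 0.006 m and value of joint blue above 0.005 m and value of joint each of yellow, green below 0.002 m), for 0.05 s.
3. yellow pressed down, alone, with the drawer shut (value of joint uv_drawer0 below 0.006 m and value of joint yellow above 0.005 m and value of joint each of blue, green below 0.002 m), for 0.05 s.
4. green pressed down, alone, with the drawer shut (value of joint uv_drawer0 below 0.006 m and value of joint green above 0.005 m and value of joint each of blue, yellow below 0.002 m), for 0.05 s.
At the end, for the whole second after the job is handed in: Every basket present and both cases stand in the drawer: underside within 12 mm of its floor, inside its walls, tilted less than 0.3 rad; the drawer is within 6 mm of shut; all three buttons are up again (within 2 mm) (all of step 1); the robot touches nothing.
It fails at once if a button pressed (beyond 4 mm) while the drawer stands more than 20 mm open (value of joint any of blue, yellow, green above 0.004 m and value of joint uv_drawer0 above 0.02 m).
It fails at once if a basket dropped: falling or flung faster than 0.9 m/s without the fingers touching it ((linear speed of basket_a above 0.9 m/s and contact force between the fingers and basket_a below 0.05 N) or (linear speed of basket_b above 0.9 m/s and contact force between the fingers and basket_b below 0.05 N) or (linear speed of basket_c above 0.9 m/s and contact force between the fingers and basket_c below 0.05 N)).
It fails at once if the beaker, flask, amber bottle or jar knocked over or shoved more than 50 mm (angle between any of beaker, flask, amber, jar's own z axis and vertical above 0.5 rad or distance of any of beaker, flask, amber, jar from where it was at the start of the episode above 0.05 m).
Of basket_a, basket_b, basket_c only 2 to 3 are there at a start; the rules pass over those that are not, and their reading is None.
At some moment in a run one of case_a, case_b may be knocked a few centimetres aside while the robot is not near it.
It also fails if it takes over 200 s, if anything falls off the work surface, if the arm or the gripper's body presses on something with over 40 N, if the wrist force passes 120 N, or if a joint passes its speed limit or range.

## Working session

There is one attempt and no reset: what is moved stays moved. The work goes in short steps, each a Python script; the robot and the scene stay as the last script left them, time stands still between calls to the robot, and variables do not carry over. Pictures are saved under pics/ and viewed, and the job is handed in when it is done.

```bash
ls; mkdir -p pics; python3 - <<'E'
from bench import robot
import cv2
for n in ["scene","side","wrist"]:
    im=robot.capture(n); cv2.imwrite(f"pics/{n}0.png",im[:,:,::-1])
    print(n,{k:v.round(4).tolist() if hasattr(v,'round') else v for k,v in robot.get_calibration(n).items()})
print(robot.get_obs())
E
```

```text
pics
scene {'mtx': [[382.7663, 0.0, 281.3502], [0.0, 382.7663, 211.8482], [0.0, 0.0, 1.0]], 'pose': [[-0.2361, 0.7993, -0.5526, 1.0515], [0.9717, 0.1985, -0.128, 0.1712], [0.0074, -0.5672, -0.8236, 0.982], [0.0, 0.0, 0.0, 1.0]]}
side {'mtx': [[507.7865, 0.0, 282.8171], [0.0, 507.7865, 204.5933], [0.0, 0.0, 1.0]], 'pose': [[-0.9468, -0.1781, 0.268, 0.0507], [-0.3217, 0.543, -0.7756, 1.2901], [-0.0074, -0.8206, -0.5714, 1.0129], [0.0, 0.0, 0.0, 1.0]]}
wrist {'mtx': [[304.6778, 0.0, 283.7379], [0.0, 304.6778, 207.5256], [0.0, 0.0, 1.0]], 'mount': [[0.0001, -0.9642, -0.2653, 0.0676], [1.0, 0.0003, -0.0007, 0.0001], [0.0008, -0.2653, 0.9642, 0.0314], [0.0, 0.0, 0.0, 1.0]]}
{'t': 0.15, 'joints': array([-1.47921064e+00,  3.26808848e-01, -1.93357400e-01,  1.05195138e+00,
        3.39555160e-06,  1.43657585e+00]), 'joint_velocities': array([-5.42433597e-05, -2.03541004e-03,  2.74618067e-03, -6.24421990e-04,
        1.07588841e-03,  9.01554710e-04]), 'tau': array([ 9.03143791e-04, -4.43704927e+01,  2.62664044e+01,  1.04437562e-02,
       -9.58713053e-05,  8.58312205e-06]), 'tcp_pos': array([ 0.12312294, -0.53583766,  0.40406114]), 'tcp_rot': array([ 9.93632998e-01,  1.12663345e-01,  1.57796477e-05, -6.60463006e-04]), 'contact_force': array([-0.02595112,  0.26376552,  0.68307265]), 'ft_torque': array([ 0.0135005 ,  0.04419986, -0.02323541]), 'width': 0.08569275369593599}
```

View pics/scene0.png

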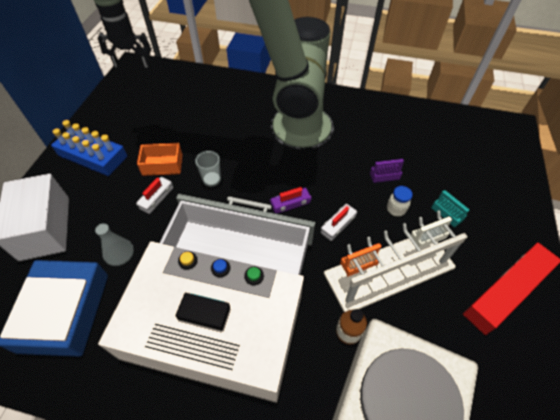

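View pics/side0.png

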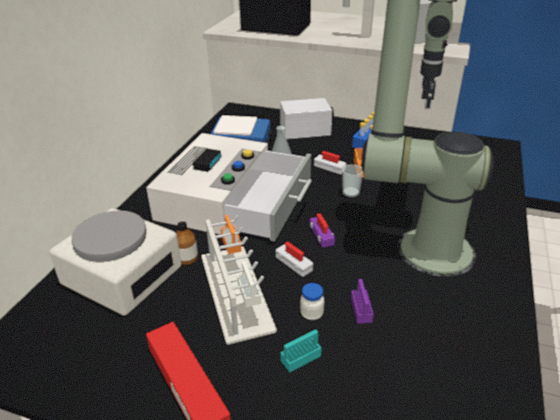

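View pics/wrist0.png

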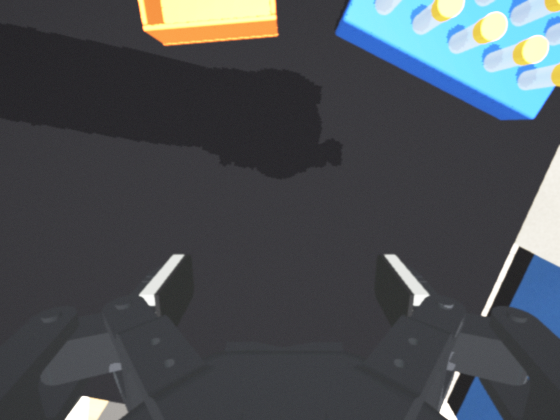

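The scene view shows the cabinet with its drawer open, button row at (187,259) yellow, (220,267) blue and (254,274) green, the two red-ridged cases at (155,193) and (339,221), and the rack at about (395,265). I'll zoom in on it and get rough positions.

```bash
cat > h.py <<'E'
from bench import robot
import cv2, numpy as np
from scipy.spatial.transform import Rotation as R
from scipy.optimize import least_squares
def cam(n,obs=None):
    c=robot.get_calibration(n); K=np.array(c["mtx"])
    if n!="wrist": return K,np.array(c["pose"])
    o=obs or robot.get_obs(); T=np.eye(4); T[:3,:3]=R.from_quat(o["tcp_rot"]).as_matrix(); T[:3,3]=o["tcp_pos"]
    return K,T@np.array(c["mount"])
def ray(C,uv):
    K,P=C; d=P[:3,:3]@np.linalg.solve(K,[uv[0],uv[1],1]); return P[:3,3],d/np.linalg.norm(d)
def atz(C,uv,z):
    o,d=ray(C,uv); return o+d*(z-o[2])/d[2]
def proj(C,p):
    K,P=C; q=P[:3,:3].T@(np.asarray(p)-P[:3,3]); q=K@q; return q[:2]/q[2]
def tri(obs):  # list of (C,uv)
    A=np.zeros((3,3));b=np.zeros(3);rs=[]
    for C,uv in obs:
        o,d=ray(C,uv);M=np.eye(3)-np.outer(d,d);A+=M;b+=M@o
    p=np.linalg.solve(A,b)
    return p,[np.linalg.norm(np.array(proj(C,p))-uv).round(1) for C,uv in obs]
def snap(n,f,big=1):
    o=robot.get_obs(); C=cam(n,o); im=robot.capture(n)[:,:,::-1].copy()
    cv2.imwrite(f"pics/{f}.png",im); np.savez(f"pics/{f}.npz",K=C[0],P=C[1]); return im,C
def load(f): 
    d=np.load(f"pics/{f}.npz"); return d["K"],d["P"]
def down(yaw): # jaw axis (tool y) direction yaw: tool z down
    y=np.array([np.cos(yaw),np.sin(yaw),0]); z=np.array([0,0,-1.]); x=np.cross(y,z)
    return R.from_matrix(np.c_[x,y,z]).as_quat()
def wrap(y): # nearest equiv jaw yaw
    return (y+np.pi/2)%np.pi-np.pi/2
E
python3 - <<'E'
from h import *
a=cv2.imread("pics/scene0.png"); b=cv2.imread("pics/side0.png")
cv2.imwrite("pics/zr.png",cv2.resize(a[205:345,310:480],None,fx=4.5,fy=4.2,interpolation=cv2.INTER_CUBIC))
cv2.imwrite("pics/zs.png",cv2.resize(b[205:345,190:280],None,fx=4.2,fy=4.2,interpolation=cv2.INTER_CUBIC))
S=cam("scene");D=cam("side")
print("case L",atz(S,(155,193),.05),"R",atz(S,(339,221),.05), atz(D,(294,256),.05), atz(D,(330,158),.05))
for n,uv in dict(y=(187,259),b=(220,267),g=(254,274)).items(): print(n,atz(S,uv,.14))
print("handle",atz(S,(250,205),.092))
print("orange",atz(S,(362,258),.15),"rackends",atz(S,(345,300),.15),atz(S,(466,237),.15))
print("amber",atz(S,(350,335),0.02),"flask",atz(S,(118,255),0.02),"jar",atz(S,(399,208),0.02),"beaker",atz(S,(209,178),0.02))
E
```

```text
case L [ 0.45126381 -0.36432213  0.05      ] R [0.41715881 0.19690388 0.05      ] [0.38773363 0.21979479 0.05      ] [ 0.43134762 -0.367592    0.05      ]
y [ 0.67914934 -0.15149451  0.14      ]
b [ 0.68036666 -0.06583058  0.14      ]
g [0.67846206 0.01934377 0.14      ]
handle [ 0.45287145 -0.05968675  0.092     ]
orange [0.57874498 0.26523364 0.15      ] rackends [0.69550953 0.24040103 0.15      ] [0.45566078 0.5145221  0.15      ]
amber [0.72812224 0.27662673 0.02      ] flask [ 0.66083943 -0.39082401  0.02      ] jar [0.30467509 0.37009786 0.02      ] beaker [ 0.33309018 -0.23761221  0.02      ]
```

View pics/zr.png

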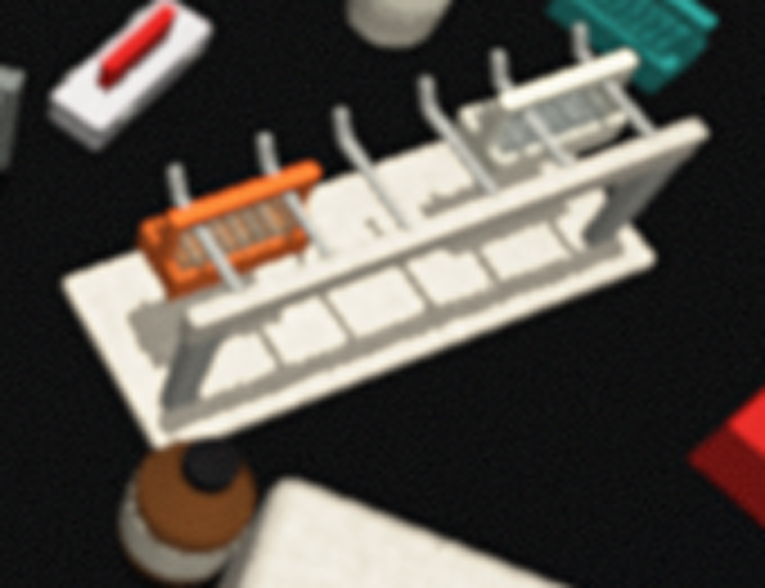

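View pics/zs.png

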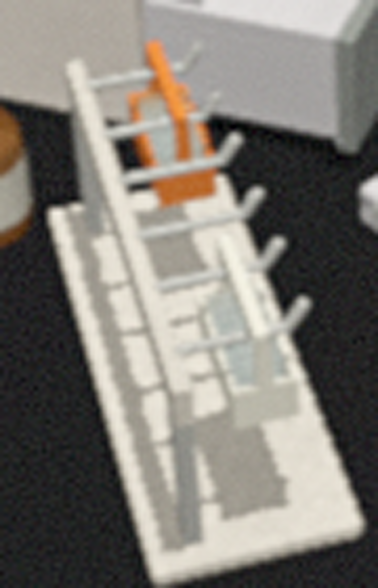

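Orange and white baskets hang at the two outer stations and the middle one is empty, so blue looks absent. Next I'll survey with the wrist camera.

```bash
python3 - <<'E'
from h import *
robot.move_gripper(0.05)
def look(f,x,y,z,yaw):
    robot.goto([x,y,z],down(yaw)); robot.hold(0.3); snap("wrist",f); print(f,robot.get_obs()["t"],robot.get_obs()["joints"].round(2))
S=cam("scene");print("purple",atz(S,(290,198),.05))
try:
    look("w1",.42,-.30,.42,0)      # left case + drawer
    look("w2",.42,-.06,.42,0)
    look("w3",.42,.14,.42,0)
    look("w4",.50,.30,.42,.72)
    look("w5",.42,.40,.42,.72)
except robot.IKError as e: print(e)
E
```

```text
purple [0.3703119  0.03972201 0.05      ]
w1 2.3583 [-0.76  0.25 -0.25  1.06 -0.    0.81]
w2 3.6583 [-0.32  0.08 -0.46  1.03 -0.    1.25]
w3 4.825 [ 0.15  0.12 -0.43  1.03 -0.    1.73]
w4 5.925 [ 0.41  0.38 -0.08  1.12 -0.    1.26]
w5 6.85 [ 0.63  0.37 -0.08  1.11 -0.    1.48]
```

```bash
cd pics; python3 -c "
import cv2,numpy as np
a=[cv2.imread(f'w{i}.png') for i in range(1,6)]
for i in (1,2,3,4,5): cv2.imwrite(f'W{i}.png',cv2.resize(a[i-1],(784,588),interpolation=cv2.INTER_CUBIC))
"
```

```text
(no output)
```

View pics/W1.png

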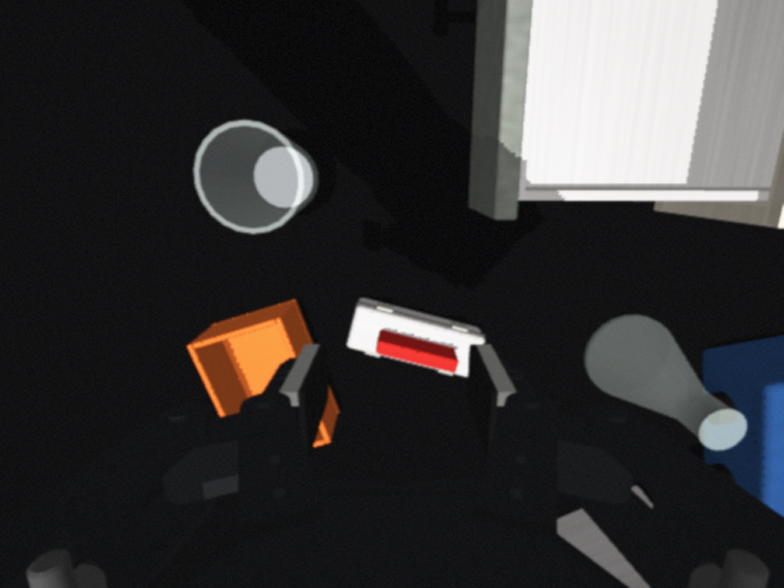

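View pics/W2.png

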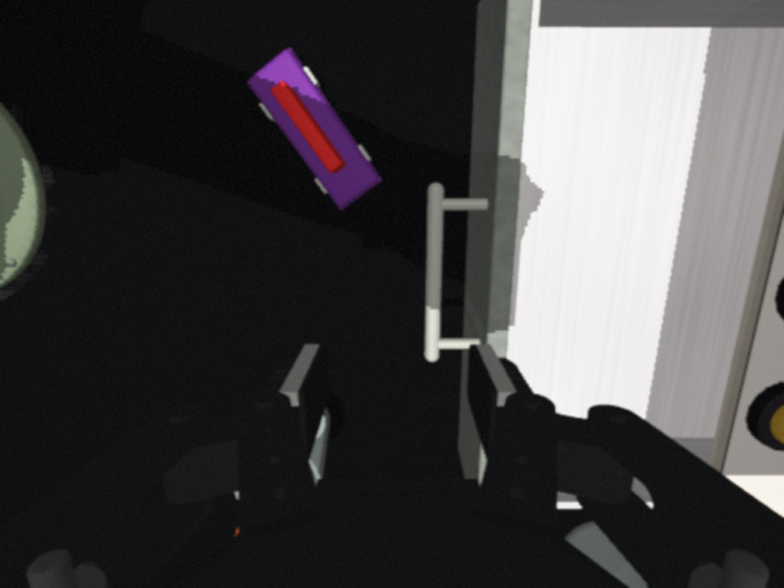

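View pics/W3.png

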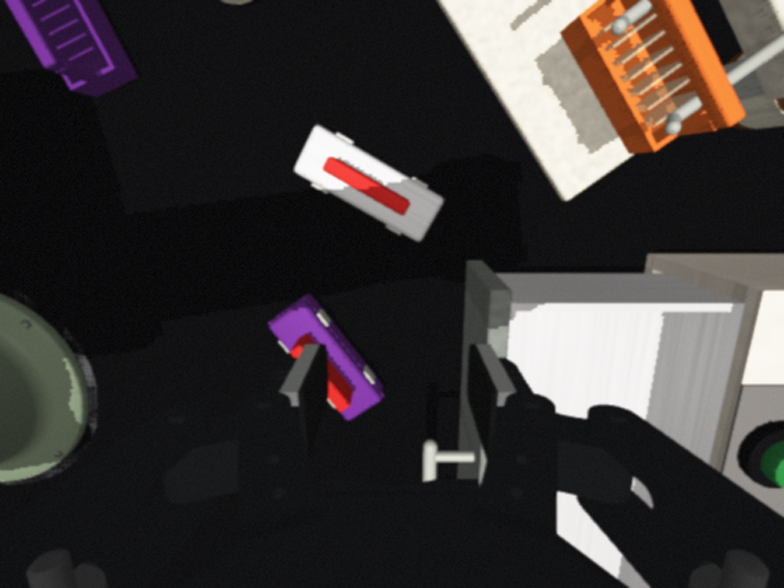

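View pics/W4.png

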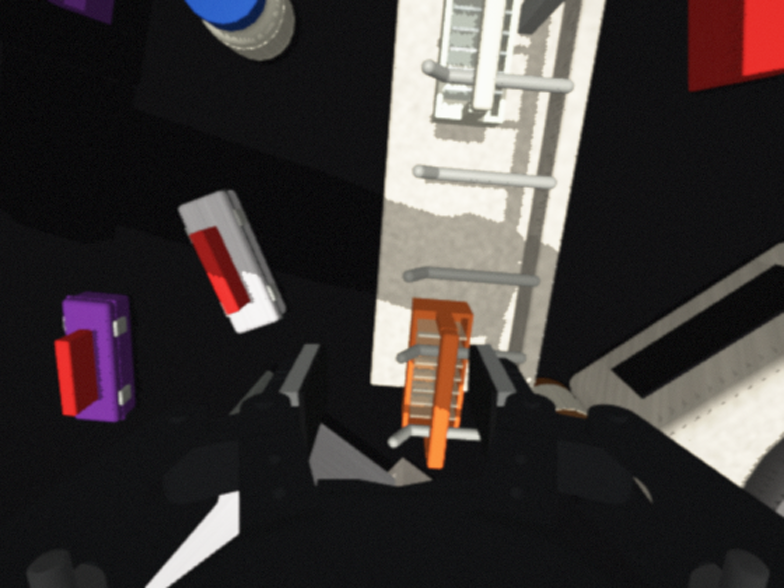

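View pics/W5.png

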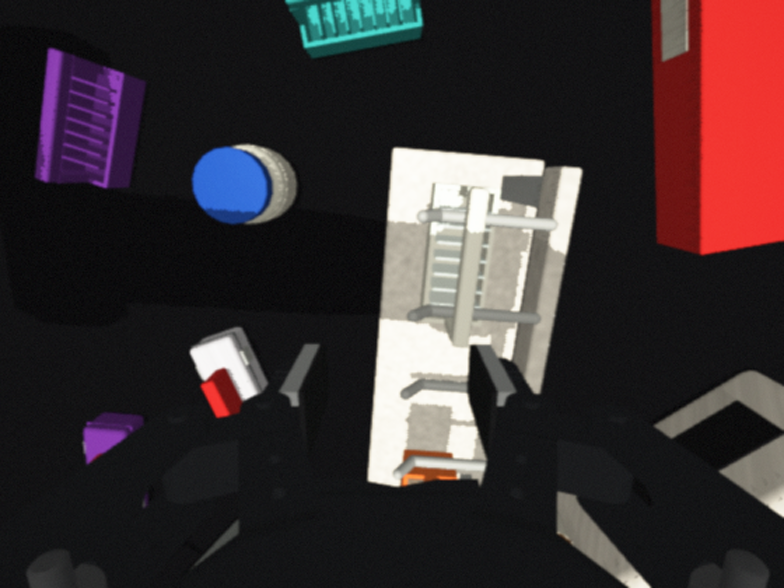

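W3–W5 show orange at the near station, white at the far station, and the right case and purple decoys clearly. I'll triangulate the key points from pairs of views.

```bash
python3 - <<'E'
from h import *
s=1/1.4
C={f"w{i}":load(f"w{i}") for i in range(1,6)}
C["scene"]=cam("scene");C["side"]=cam("side")
def T(name,**k):
    p,r=tri([(C[c],np.array(uv)*(s if c[0]=="w" else 1)) for c,uv in k.items()])
    print(name,p.round(4),r)
    return p
a=T("board near-front corner",w4=(371,384),w3=(566,201))
b=T("board far-front corner",w5=(393,148),scene=(310+533/4.5-0,205+140/4.2)) if 0 else atz(C["w5"],(393*s,148*s),.012)
print(b, atz(C["w4"],(371*s,384*s),.012), atz(C["w3"],(566*s,201*s),.012))
T("orange bar near end",w4=(436,465),w3=(733,115))
T("white bar near end",w4=(484,108),w5=(463,345))
for z in (.14,.15,.16,.17): print(z,"white bar dir",(atz(C["w5"],(480*s,188*s),z)-atz(C["w5"],(463*s,345*s),z)).round(4),"len",np.linalg.norm(atz(C["w5"],(480*s,188*s),z)-atz(C["w5"],(463*s,345*s),z)))
# station tips
T("prong3 tip (white near)",w4=(428,67),w5=(415,315))
T("prong4 tip",w4=(418,172),w5=(405,392))
T("prong5 tip",w4=(408,275),w5=(400,470))
# cases
T("caseR ridge far",w3=(331,163),w4=(200,231))
T("caseR ridge near",w3=(404,208),w4=(241,307))
T("caseR ctr",w3=(367,186),w4=(220,270))
T("handle far",w2=(436,190),w3=(430,447))
T("panel top-front far corner",w3=(470,263),w2=(0,0)) if 0 else None
T("panel top-front near (y-)corner",w1=(475,210),w2=(458,478))
E
python3 - <<'E'
import cv2
a=cv2.imread("pics/scene0.png")
cv2.imwrite("pics/zc.png",cv2.resize(a[165:300,120:320],None,fx=4,fy=4,interpolation=cv2.INTER_CUBIC))
b=cv2.imread("pics/side0.png")
cv2.imwrite("pics/zd.png",cv2.resize(b[130:250,180:370],None,fx=4,fy=4,interpolation=cv2.INTER_CUBIC))
E
```

```text
board near-front corner [0.568  0.1828 0.0094] [np.float64(0.1), np.float64(0.1)]
[0.36081654 0.46309488 0.012     ] [0.56737941 0.18386472 0.012     ] [0.5668245  0.18299124 0.012     ]
orange bar near end [0.5893 0.2337 0.1607] [np.float64(1.2), np.float64(1.7)]
white bar near end [0.4689 0.4024 0.1581] [np.float64(0.6), np.float64(0.5)]
0.14 white bar dir [-0.0586  0.0757  0.    ] len 0.09574607560273847
0.15 white bar dir [-0.0562  0.0727  0.    ] len 0.09189475527553954
0.16 white bar dir [-0.0538  0.0697  0.    ] len 0.08804343494834056
0.17 white bar dir [-0.0515  0.0666  0.    ] len 0.08419211462114155
prong3 tip (white near) [0.4353 0.3977 0.1588] [np.float64(0.9), np.float64(0.8)]
prong4 tip [0.4643 0.3573 0.1568] [np.float64(0.0), np.float64(0.0)]
prong5 tip [0.4981 0.3128 0.1558] [np.float64(1.3), np.float64(1.1)]
caseR ridge far [0.3696 0.2143 0.0528] [np.float64(1.3), np.float64(1.3)]
caseR ridge near [0.4273 0.1793 0.0413] [np.float64(1.0), np.float64(0.9)]
caseR ctr [0.3974 0.1969 0.0481] [np.float64(0.0), np.float64(0.0)]
handle far [ 0.4468 -0.0045  0.093 ] [np.float64(0.1), np.float64(0.1)]
panel top-front near (y-)corner [ 0.4771 -0.2601  0.0604] [np.float64(1.8), np.float64(1.5)]
```

View pics/zc.png

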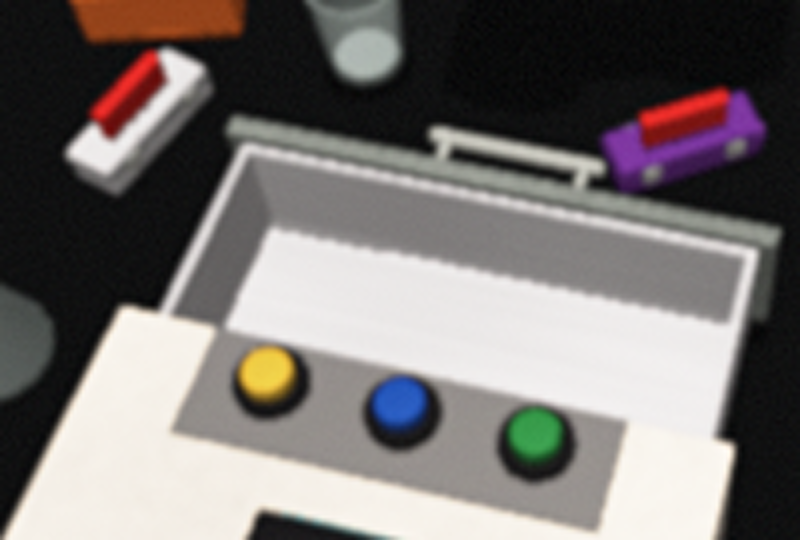

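View pics/zd.png

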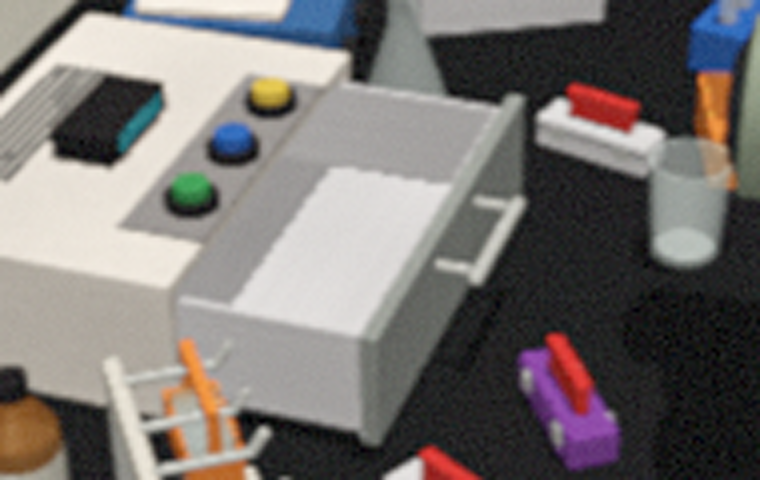

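```bash
python3 - <<'E'
from h import *
s=1/1.4
C={f"w{i}":load(f"w{i}") for i in range(1,6)}
C["scene"]=cam("scene");C["side"]=cam("side")
def T(name,**k):
    ob=[]
    for c,uv in k.items():
        uv=np.array(uv,float)
        if c[0]=="w": uv=uv*s
        elif c=="scene": uv=uv/4+(120,165)-.4
        else: uv=uv/4+(180,130)-.4
        ob.append((C[c],uv))
    p,r=tri(ob); print(name,p.round(4),np.array(r)); return p
T("yellow",scene=(267,370),side=(271,92))
T("blue",scene=(400,402),side=(233,138))
T("green",scene=(535,433),side=(190,187))
T("handle R end y-",w2=(432,358),scene=(433,131))
T("handle y+",w2=(436,186),scene=(603,166),w3=(430,443),side=(470,280))
T("handle y-",scene=(433,131),side=(521,203),w2=(432,358))
T("cab front top y-",scene=(120,307),side=(350,50))
T("cab front top y+",scene=(735,443),side=(202,270),)
T("panel top y+",scene=(780,230),w3=(470,263))
T("panel top y-",scene=(232,118),side=(522,97))
T("caseL ridge far",scene=(100,112),side=(636,115),w1=(455,363))
T("caseL ridge near",scene=(153,58),side=(575,92),w1=(383,338))
T("caseR mid",side=(445,462),w3=(367,186))
E
```

```text
yellow [ 0.6781 -0.1519  0.1456] [0.4 0.3]
blue [ 0.6787 -0.0665  0.1459] [0.1 0.1]
green [0.6799 0.0189 0.1474] [0.3 0.2]
handle R end y- [ 0.4461 -0.1267  0.0971] [1.1 0.4]
handle y+ [ 0.4464 -0.001   0.0938] [1.  0.8 0.5 0.6]
handle y- [ 0.4439 -0.1285  0.0914] [0.7 0.6 2.7]
cab front top y- [ 0.6495 -0.2675  0.1316] [0.7 0.5]
cab front top y+ [0.638  0.1257 0.1341] [6.1 4.8]
panel top y+ [0.4705 0.1381 0.0959] [2.8 7.7]
panel top y- [ 0.4814 -0.2633  0.1149] [0.1 0. ]
caseL ridge far [ 0.4412 -0.4087  0.0274] [ 0.6  8.7 25.3]
caseL ridge near [ 0.43   -0.3476  0.0906] [ 2.1  6.3 20.2]
caseR mid [0.4015 0.1985 0.0709] [0.9 2.6]
```

UV cabinet fitted: yaw about 0, centre y about -0.066, front face x about 0.634. The drawer is about 0.153 m open, leaving about 147 mm clear in x, which is enough for 120 mm cases laid along x. Next is a closer look over each basket bar.

```bash
cat >> h.py <<'E'
def overlay(f,pts,out):
    im=cv2.imread(f"pics/{f}.png"); C=load(f)
    im=cv2.resize(im,(784,588),interpolation=cv2.INTER_CUBIC)
    for p in pts:
        u=proj(C,p)*1.4
        cv2.drawMarker(im,(int(u[0]),int(u[1])),(0,255,0),cv2.MARKER_CROSS,14,1)
    cv2.imwrite(f"pics/{out}.png",im)
RY=0.64
rx=np.array([np.cos(RY),np.sin(RY),0]); ry=np.array([-np.sin(RY),np.cos(RY),0]); uz=np.array([0,0,1.])
E
python3 - <<'E'
from h import *
robot.move_gripper(0.035)
mid=np.array([.5025,.3535,.162])
for f,st,back in (("b_w",1,0),("b_o",-1,0)):
    m=mid+ry*.105*st
    robot.goto(list(m[:2]-rx*0.03-ry*.05)+[.43],down(RY)); robot.hold(.3); snap("wrist",f)
    overlay(f,[m+ry*.045,m-ry*.045,m,m-rx*.005+ry*.045],f+"x")
print(robot.get_obs()["t"])
E
```

```text
Traceback (most recent call last):
ValueError: operands could not be broadcast together with shapes (2,) (3,)
```

```bash
python3 - <<'E'
from h import *
mid=np.array([.5025,.3535,.162])
for f,st,back in (("b_w",1,0),("b_o",-1,0)):
    m=mid+ry*.105*st
    robot.goto(list((m-rx*0.03-ry*.05)[:2])+[.43],down(RY)); robot.hold(.3); snap("wrist",f)
    overlay(f,[m+ry*.045,m-ry*.045,m],f+"x")
print(robot.get_obs()["t"])
E
```

```text
8.9667
```

View pics/b_wx.png

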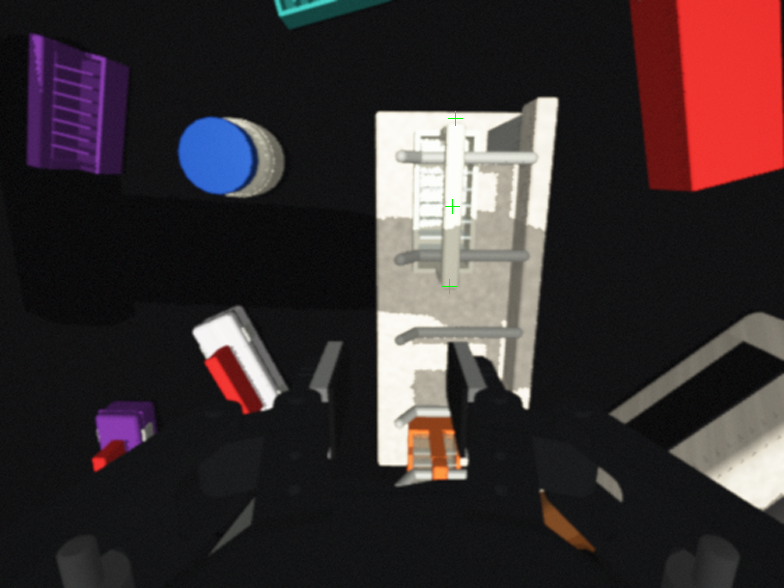

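View pics/b_ox.png

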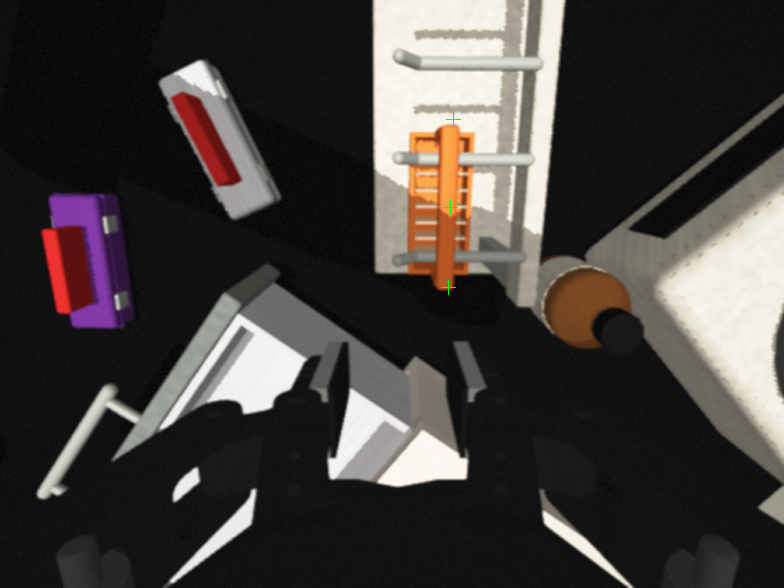

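```bash
python3 - <<'E'
from h import *
mid=np.array([.5025,.3535,0])
for f,st in (("b_w",1),("b_o",-1)):
    m=mid+ry*.105*st; C=load(f)
    for nm,dy,z in (("bar+",.045,.162),("bar+ low",.045,.15),("bar-",-.045,.162),("bar-low",-.045,.15),("prong+",.028,.1465),("prong-",-.028,.1465)):
        print(f,nm,(proj(C,m+ry*dy+uz*z)*1.4).round(0))
# triangulate with w4/w5 and b_*
s=1/1.4
A=[("white near end",dict(w4=(484,106),w5=(463,343),b_w=(449,285))),("white far end",dict(w5=(480,190),b_w=(455,126))),
("orange far end",dict(w4=(447,308),b_o=(449,126))),("orange near end",dict(w4=(436,466),b_o=(445,289),w3=(733,115))),
("board near front corner",dict(b_o=(376,273),b_w=(379,465),w3=(566,201))),("board far front",dict(b_w=(376,112),w5=(393,148)))]
for n,k in A:
    p,r=tri([(load(c),np.array(v)*s) for c,v in k.items()]); print(n,p.round(4),r)
    q=p-mid; print("   rack rel",q@rx, q@ry)
E
```

```text
b_w bar+ [455. 118.]
b_w bar+ low [452. 121.]
b_w bar- [449. 286.]
b_w bar-low [447. 281.]
b_w prong+ [450. 154.]
b_w prong- [447. 252.]
b_o bar+ [454. 120.]
b_o bar+ low [451. 122.]
b_o bar- [448. 288.]
b_o bar-low [446. 282.]
b_o prong+ [449. 155.]
b_o prong- [446. 253.]
white near end [0.4677 0.4027 0.1584] [np.float64(0.3), np.float64(1.3), np.float64(1.6)]
   rack rel 0.0014318335509928143 0.060243136621267804
white far end [0.4156 0.4719 0.1571] [np.float64(0.5), np.float64(0.5)]
   rack rel 0.0010150473445522251 0.1468647844659834
orange far end [0.5387 0.3072 0.1195] [np.float64(1.1), np.float64(1.2)]
   rack rel 0.0013922010268133597 -0.05876566277999824
orange near end [0.5909 0.2325 0.1596] [np.float64(0.8), np.float64(2.1), np.float64(3.2)]
   rack rel -0.0013802570610298576 -0.14981718017508414
board near front corner [0.5683 0.1827 0.0092] [np.float64(0.2), np.float64(0.1), np.float64(0.3)]
   rack rel -0.04924084497237587 -0.17633351040971604
board far front [0.3609 0.4631 0.0123] [np.float64(0.1), np.float64(0.1)]
   rack rel -0.048127269931913116 0.17253062990331675
```

Geometry agrees with the rack model: bar tops measured 0.158–0.160 against 0.162, and the board front sits 49 mm ahead of the bar line. Grasping orange now.

```bash
cat >> h.py <<'E'
MID=np.array([.5025,.3535,0])-ry*.001
G=0.155
def tcp_for(g,q):  # grasp pt -> tcp
    return np.asarray(g)-R.from_quat(q).as_matrix()[:,2]*G
def lin(g,q,feed=.1): robot.move_straight(list(tcp_for(g,q)),q,feed)
def st(msg=""):
    o=robot.get_obs(); print(msg,"t%.1f"%o["t"],"tcp",o["tcp_pos"].round(4),"F",o["contact_force"].round(2),"w %.4f"%o["width"])
def pick_basket(s):
    q=down(RY); b=MID+ry*.105*s+uz*.156
    robot.goto(list(tcp_for(b+uz*.09,q)),q); st("hover")
    lin(b,q,.08); st("down")
    robot.move_gripper(0.0,30); st("grip")
    def w(dx,dz,th,feed=.04):
        qq=(R.from_rotvec(ry*np.radians(th))*R.from_quat(q)).as_quat()
        lin(b+rx*dx+uz*dz,qq,feed); st(f"{dx} {dz} {th}")
    w(0,.006,0); w(0,.007,15); w(-.009,.008,15); w(-.027,.017,15); w(-.052,.0175,15); w(-.075,.05,10,.08); w(-.075,.08,0,.08)
E
python3 - <<'E'
from h import *
# precheck IK
q=down(RY); b=MID+ry*.105*-1+uz*.156
for s in (-1,1):
  b=MID+ry*.105*s+uz*.156
  for dx,dz,th in ((0,0,0),(0,.006,15),(-.052,.0175,15)):
    qq=(R.from_rotvec(ry*np.radians(th))*R.from_quat(q)).as_quat()
    print(robot.inverse_kinematics(list(tcp_for(b+rx*dx+uz*dz,qq)),qq))
pick_basket(-1)
snap("wrist","g_o"); snap("side","g_os")
E
```

```text
[ 0.32525317  0.53653281 -0.11340507  0.92085845  0.          1.2560495 ]
[ 0.3582001   0.73059017  0.21952275  1.31164161 -0.07203598  1.29812199]
[ 0.33575485  0.6236822   0.05198145  1.24937838 -0.07761311  1.27631964]
[ 0.6625171   0.52624621 -0.1311652   0.91338493  0.          1.59331343]
[0.66010735 0.72249557 0.20339537 1.31344497 0.00520384 1.59021872]
[0.66174694 0.6158048  0.0368599  1.25359169 0.00562811 1.59180248]
hover t9.3 tcp [0.5651 0.2697 0.4001] F [ 0.1  -0.49 -0.75] w 0.0349
down t10.6 tcp [0.5661 0.2686 0.3117] F [ 0.7  -0.32 -0.08] w 0.0349
grip t10.9 tcp [0.5659 0.2685 0.3115] F [-0.2  -0.73  4.35] w 0.0092
0 0.006 0 t11.2 tcp [0.5658 0.2685 0.317 ] F [-0.03  0.23 -1.7 ] w 0.0092
0 0.007 15 t12.4 tcp [0.5979 0.2924 0.3128] F [-0.28  0.19 -1.37] w 0.0092
-0.009 0.008 15 t12.8 tcp [0.5905 0.2868 0.3142] F [ 0.79  0.63 -2.04] w 0.0090
-0.027 0.017 15 t13.4 tcp [0.5763 0.2763 0.3229] F [-0.11 -0.71 -1.66] w 0.0092
-0.052 0.0175 15 t14.2 tcp [0.5564 0.2614 0.3234] F [-0.18  0.37 -1.91] w 0.0094
-0.075 0.05 10 t15.0 tcp [0.5273 0.2398 0.3586] F [ 0.83  0.72 -1.42] w 0.0091
-0.075 0.08 0 t15.7 tcp [0.5057 0.2237 0.3907] F [ 0.32  0.08 -1.92] w 0.0092
```

View pics/g_os.png

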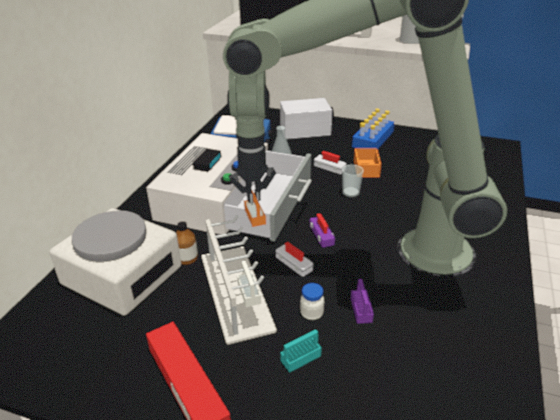

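View pics/g_o.png

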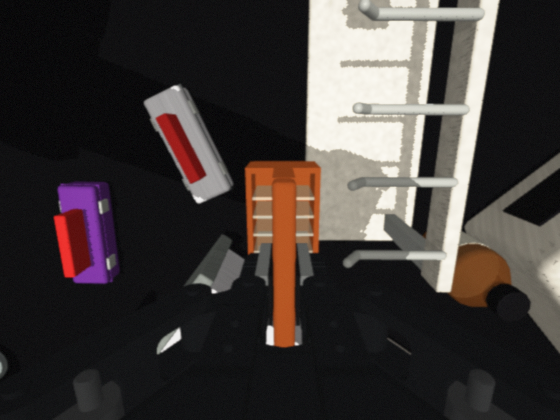

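Lifted off cleanly: the basket is centred and upright in the grip, and nothing was disturbed. Now placing it in the drawer.

```bash
cat >> h.py <<'E'
UY=-.0663
QD=down(np.pi/2)
def place(x,dy,h,zoff=.0):  # h = grasp height above underside
    g=np.array([x,UY+dy,.022+h])
    robot.goto(list(tcp_for([g[0],g[1],.255],QD)),QD); st("over")
    lin(g+uz*.015,QD,.1); robot.hold(.2)
    f0=np.mean([robot.get_obs()["contact_force"][2] for _ in range(3)]); 
    for k in range(1,22):
        lin(g+uz*(.015-.001*k),QD,.02)
        f=robot.get_obs()["contact_force"][2]
        if f-f0>2.0: break
    print("touch at k",k,f-f0)
    robot.move_gripper(0.03); st("released")
    lin([g[0],g[1],.255],QD,.12); st("up")
E
python3 - <<'E'
from h import *
place(.565,.132,.066)
robot.move_gripper(.035)
robot.goto([.50,.10,.43],QD); robot.hold(.3); snap("wrist","p1")
E
```

```text
over t16.9 tcp [0.565  0.066  0.4096] F [-0.11 -0.1  -2.38] w 0.0095
touch at k 15 6.719834370631581
released t22.8 tcp [0.5649 0.0657 0.2427] F [ 0.42  0.23 -0.14] w 0.0301
up t24.4 tcp [0.5648 0.0657 0.4092] F [0.25 1.11 0.11] w 0.0298
```

View pics/p1.png

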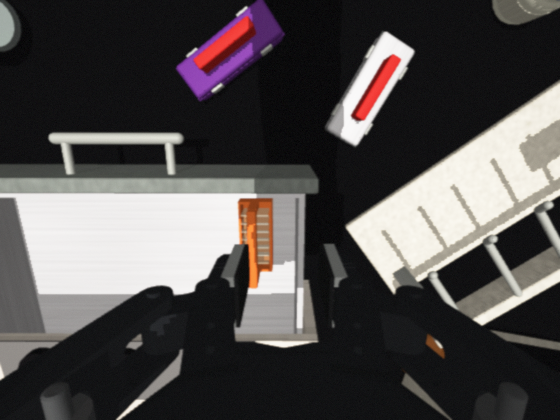

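The basket touched down exactly at the modelled floor height and stands upright by the left wall. Now the white one.

```bash
python3 - <<'E'
from h import *
C=load("p1"); print("handle",atz(C,(55,138),.092),atz(C,(180,138),.092))
pick_basket(1)
snap("wrist","g_w")
place(.565,.044,.066)
robot.move_gripper(.04)
# look at case R
robot.goto([.39,.15,.43],down(1.03)); robot.hold(.3); snap("wrist","c1"); 
robot.goto([.43,.12,.40],down(1.03)); robot.hold(.3); snap("wrist","c2"); st()
for f in("c1","c2"):
    overlay(f,[],f+"x")
E
```

```text
handle [ 0.4470737  -0.12442537  0.092     ] [ 0.44716883 -0.00190355  0.092     ]
hover t26.7 tcp [0.4408 0.4364 0.401 ] F [ 0.5  -0.07 -1.03] w 0.0351
down t28.0 tcp [0.4406 0.4371 0.3117] F [ 0.51 -0.04  0.26] w 0.0347
grip t28.3 tcp [0.4405 0.437  0.3116] F [ 0.04 -0.27  3.16] w 0.0097
0 0.006 0 t28.6 tcp [0.4404 0.4369 0.3171] F [-0.05 -0.08 -1.8 ] w 0.0092
0 0.007 15 t29.8 tcp [0.4725 0.4608 0.3127] F [-0.22  0.59 -1.2 ] w 0.0098
-0.009 0.008 15 t30.2 tcp [0.465  0.4553 0.3142] F [ 0.34 -0.64 -1.87] w 0.0093
-0.027 0.017 15 t30.8 tcp [0.4509 0.4448 0.3229] F [-0.09 -0.06 -1.82] w 0.0093
-0.052 0.0175 15 t31.6 tcp [0.4309 0.4299 0.3234] F [-1.18 -0.56 -2.23] w 0.0094
-0.075 0.05 10 t32.4 tcp [0.4019 0.4082 0.3585] F [-0.01  0.57 -2.03] w 0.0093
-0.075 0.08 0 t33.1 tcp [0.3803 0.3921 0.3907] F [ 0.58  0.16 -2.44] w 0.0095
over t34.8 tcp [ 0.565  -0.0217  0.4097] F [-0.33 -0.21 -1.67] w 0.0089
touch at k 15 6.254419035836246
released t40.7 tcp [ 0.5649 -0.0223  0.2428] F [-0.1   0.5  -0.28] w 0.0299
up t42.3 tcp [ 0.5648 -0.0223  0.4092] F [ 0.08  0.48 -0.1 ] w 0.0301
 t44.5 tcp [0.4297 0.1204 0.4005] F [-0.03  0.05 -0.18] w 0.0403
```

View pics/g_w.png

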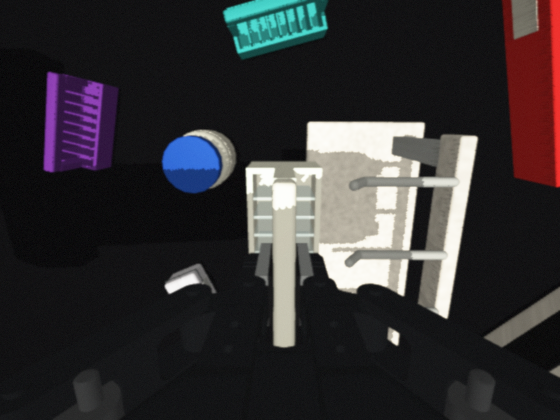

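View pics/c1x.png

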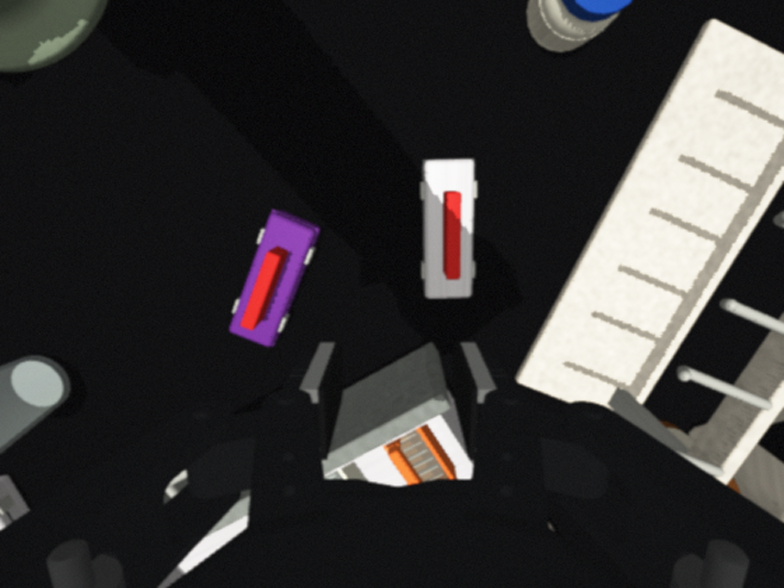

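View pics/c2x.png

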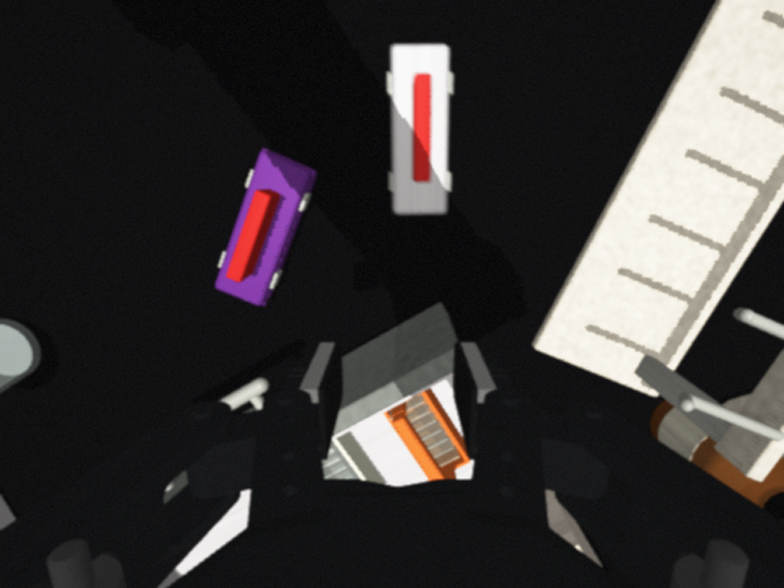

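The ridge is seen at (453,192)–(453,279) in c1 and (422,74)–(422,181) in c2, aligned with the jaws.

```bash
python3 - <<'E'
from h import *
s=1/1.4
c1,c2=load("c1"),load("c2")
a,ra=tri([(c1,np.array((453,192.))*s),(c2,np.array((422,74.))*s)])
b,rb=tri([(c1,np.array((453,279.))*s),(c2,np.array((422,181.))*s)])
print(a,ra,b,rb,np.linalg.norm(a-b), (a+b)/2)
for C,p,q in((c1,(453,192),(453,279)),(c2,(422,74),(422,181))):
    A=atz(C,np.array(p)*s,.062);B=atz(C,np.array(q)*s,.062);print((A+B)/2,np.linalg.norm(A-B),np.arctan2(*(A-B)[[1,0]]))
E
```

```text
[0.35083944 0.19085751 0.20201   ] [np.float64(17.6), np.float64(22.5)] [0.3820377  0.17157171 0.21741274] [np.float64(17.8), np.float64(22.8)] 0.039780868586016274 [0.36643857 0.18121461 0.20971137]
[0.39751311 0.19721385 0.062     ] 0.06886775628953944 2.6340774540518552
[0.35683791 0.18433142 0.062     ] 0.06795494198938277 2.617040196267915
```

The triangulation is inconsistent (residual about 20 px). c1 alone puts the case at (0.397,0.197) and c2 alone at (0.357,0.184), so it was evidently nudged between the two shots. I'll look again from two places.

```bash
python3 - <<'E'
from h import *
snap("wrist","c3")
robot.goto([.36,.15,.40],down(1.03)); robot.hold(.3); snap("wrist","c4"); overlay("c3",[],"c3x");overlay("c4",[],"c4x")
E
```

```text
(no output)
```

View pics/c3x.png

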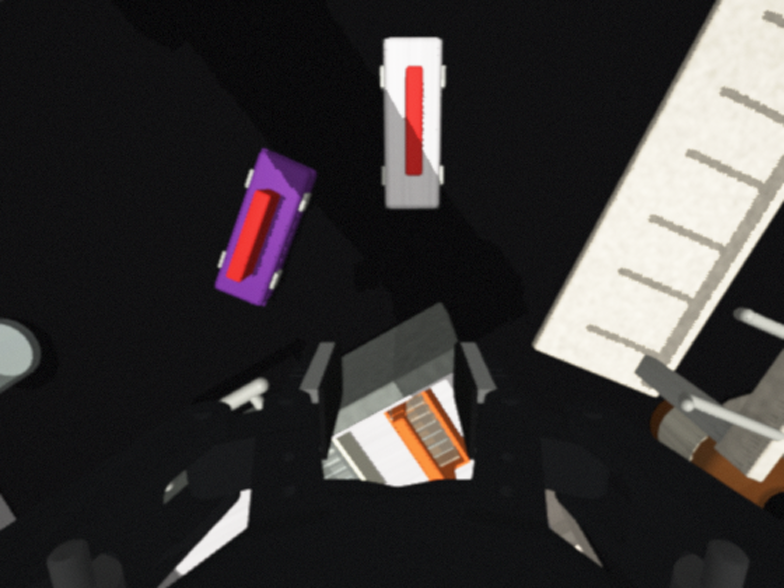

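View pics/c4x.png

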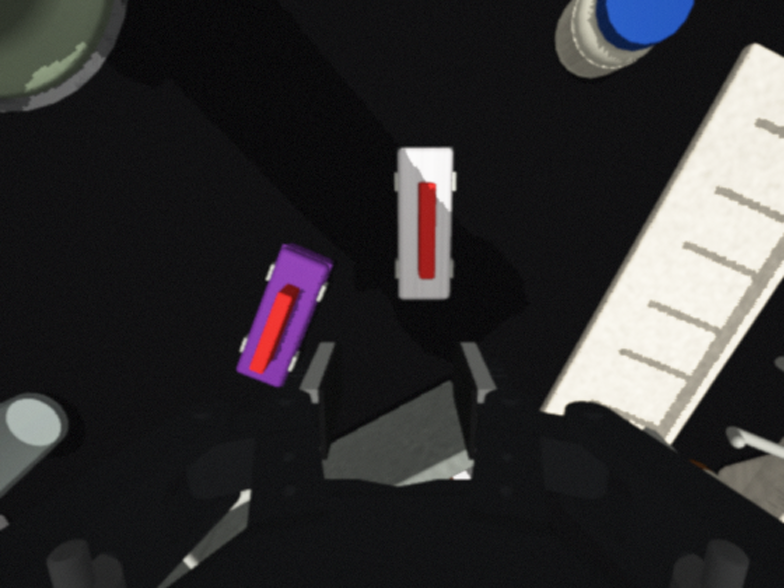

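```bash
python3 - <<'E'
from h import *
snap("wrist","c5"); a=cv2.imread("pics/c4.png").astype(int);b=cv2.imread("pics/c5.png").astype(int);print("diff c4-c5",abs(a-b)[:250].max())
robot.goto([.39,.10,.40],down(1.03)); robot.hold(.3); snap("wrist","c6")
s=1/1.4
def red(f,roi):
    im=cv2.imread(f"pics/{f}.png").astype(int); m=((im[:,:,2]>90)&(im[:,:,2]>2.2*im[:,:,1])&(im[:,:,2]>2.2*im[:,:,0])).astype(np.uint8)
    n,l,stt,cen=cv2.connectedComponentsWithStats(m)
    for i in range(1,n):
        if stt[i,4]>80: 
            r=cv2.minAreaRect(np.argwhere(l==i)[:,::-1].astype(np.float32)); print(f,stt[i],cen[i].round(1),r)
red("c5",0);red("c6",0)
overlay("c6",[],"c6x")
E
```

```text
diff c4-c5 97
c5 [299 131  12  68 790] [304.4 163.8] ((304.4999694824219, 164.49996948242188), (10.999998092651367, 66.99998474121094), 0.0)
c5 [179 204  34  63 816] [195.5 234.5] ((195.3205108642578, 234.62542724609375), (13.118375778198242, 66.28018951416016), 21.370620727539062)
c6 [325  76  16  74 990] [332.8 112.7] ((332.7509765625, 112.47325134277344), (13.669855117797852, 73.34608459472656), 2.0454084873199463)
c6 [200 159  36  65 864] [217.2 190.3] ((217.0517120361328, 190.62066650390625), (13.184368133544922, 67.59310150146484), 21.801406860351562)
```

View pics/c6x.png

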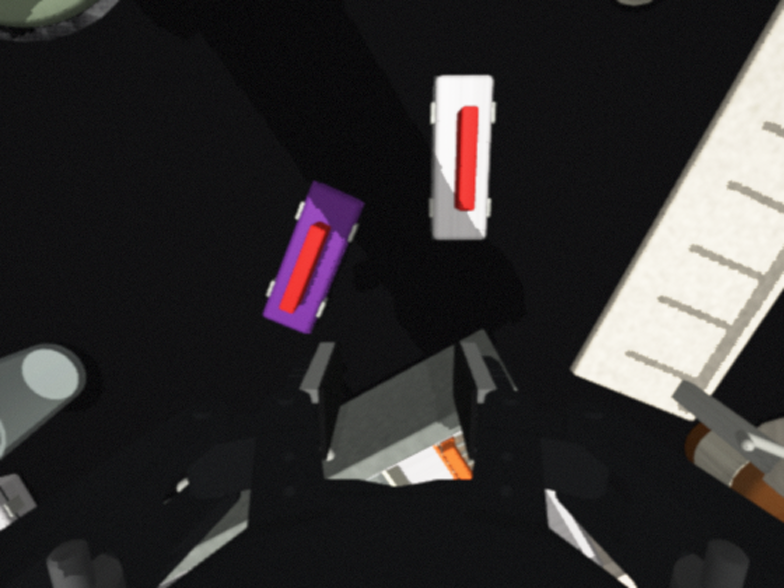

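```bash
python3 - <<'E'
from h import *
for f,u in (("c4",(305,164)),("c5",(304.5,163.8)),("c6",(333.3,112.3))): print(f,atz(load(f),u,.06))
print(tri([(load("c5"),np.array((304.8,163.8))),(load("c6"),np.array((333.3,112.3)))]))
A=atz(load("c6"),np.array((470,107))/1.4,.062);B=atz(load("c6"),np.array((465,208))/1.4,.062);print(np.arctan2(*(A-B)[[1,0]])-np.pi/2,np.linalg.norm(A-B),(A+B)/2)
# close look
m=(A+B)/2
robot.goto([m[0]+.0,m[1]-.0,.36],down(1.03)); robot.hold(.3)
im,C=snap("wrist","c7"); overlay("c7",[A,B,m],"c7x")
E
```

```text
c4 [0.34837463 0.18279597 0.06      ]
c5 [0.34776818 0.18245553 0.06      ]
c6 [0.34787764 0.18189433 0.06      ]
(array([0.34825086, 0.18258001, 0.05628885]), [np.float64(0.2), np.float64(0.2)])
1.0227272936806093 0.06631228713564657 [0.3490945  0.18150776 0.062     ]
```

View pics/c7x.png

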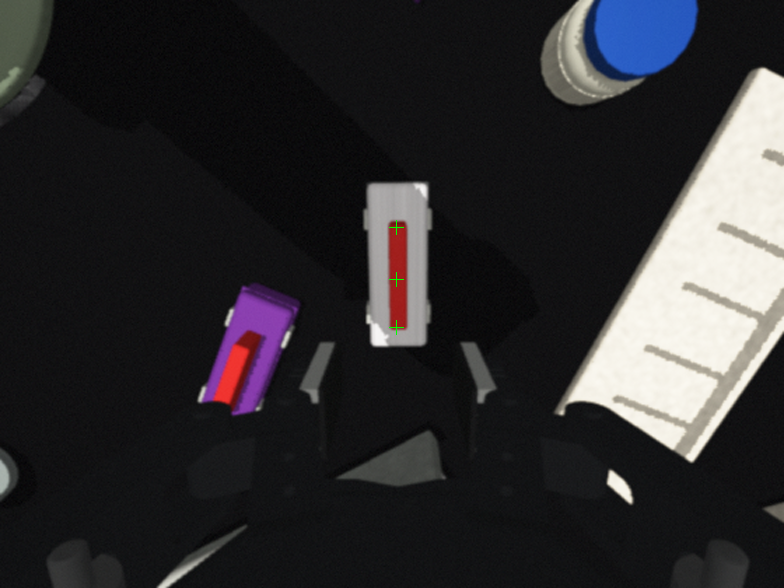

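It is at rest at (0.348, 0.1825) and the overlay lies on the ridge. Grasping and placing it.

```bash
cat >> h.py <<'E'
def pick_case(x,y,yaw,h=.053):
    q=down(yaw)
    robot.goto(list(tcp_for([x,y,.16],q)),q)
    lin([x,y,h],q,.08); st("down")
    robot.move_gripper(0.0,60); st("grip")
    lin([x,y,h+.02],q,.08); st("lift")
    lin([x,y,.25],q,.15); st("up")
E
python3 - <<'E'
from h import *
pick_case(.348,.1825,1.025)
snap("wrist","gc1")
E
```

```text
down t48.7 tcp [0.3482 0.1826 0.2083] F [-0.05  0.17 -0.06] w 0.0400
grip t49.1 tcp [0.3482 0.1826 0.2084] F [-1.   -1.28  6.21] w 0.0112
lift t49.5 tcp [0.348  0.1825 0.228 ] F [ 0.59  0.56 -2.52] w 0.0110
up t50.8 tcp [0.3476 0.1824 0.4041] F [-0.02  0.27 -3.8 ] w 0.0109
```

View pics/gc1.png

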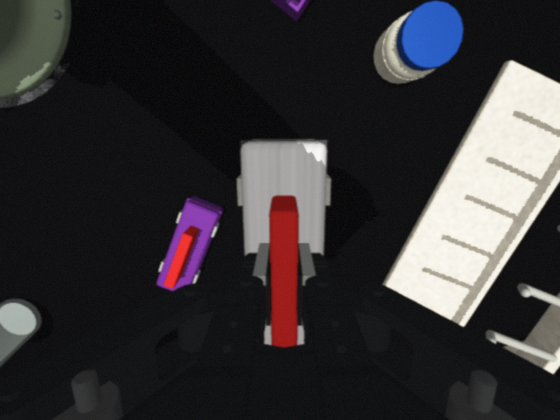

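```bash
python3 - <<'E'
from h import *
place(.573,-.044,.053)
robot.move_gripper(.04)
robot.goto([.45,-.10,.43],QD); robot.hold(.3); snap("wrist","p3"); overlay("p3",[],"p3x")
# case L look
for f,x,y in (("d1",.43,-.32),("d2",.42,-.38)):
    robot.goto([x,y,.42],down(np.pi/2-.3)); robot.hold(.3); snap("wrist",f); overlay(f,[],f+"x")
st()
E
```

```text
over t52.2 tcp [ 0.5727 -0.1095  0.4097] F [ 0.57  0.4  -2.84] w 0.0106
touch at k 15 3.3118331272866137
released t58.3 tcp [ 0.5731 -0.1103  0.2301] F [0.31 0.17 0.45] w 0.0298
up t60.0 tcp [ 0.5728 -0.1102  0.4092] F [ 0.97 -0.   -0.72] w 0.0302
 t63.1 tcp [ 0.4202 -0.3793  0.4202] F [0.04 0.53 0.85] w 0.0402
```

View pics/p3x.png

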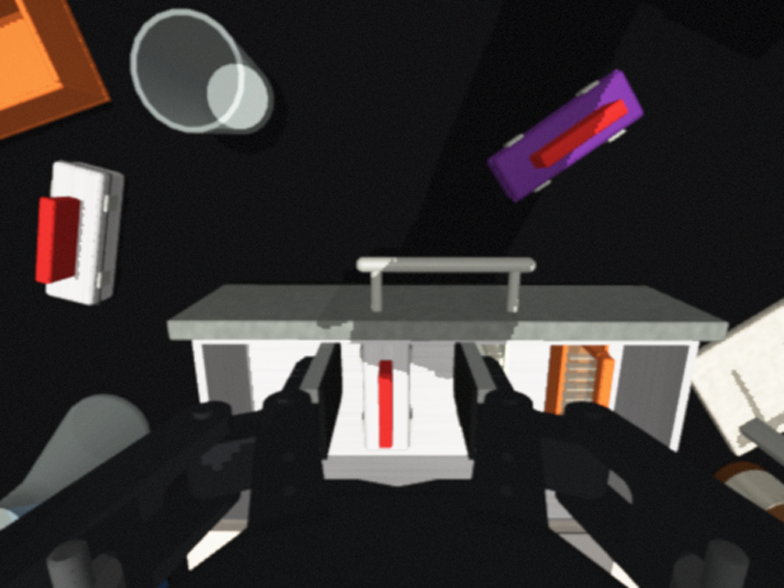

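View pics/d1x.png

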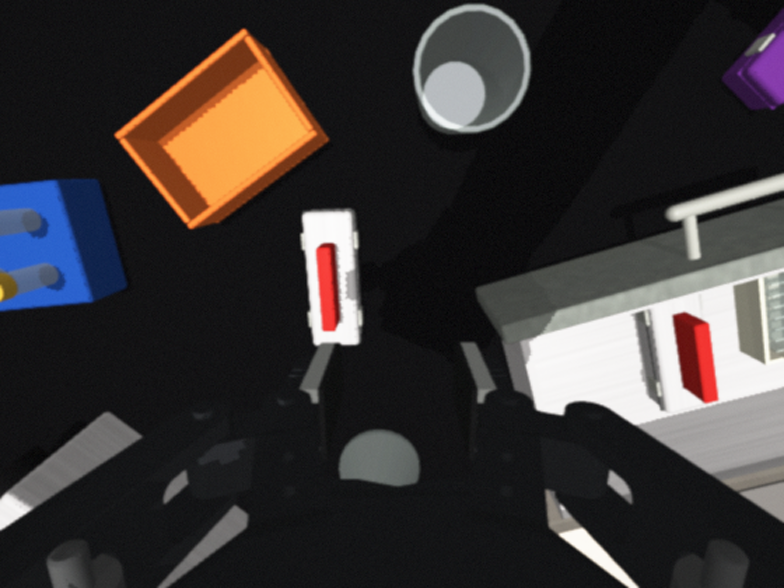

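View pics/d2x.png

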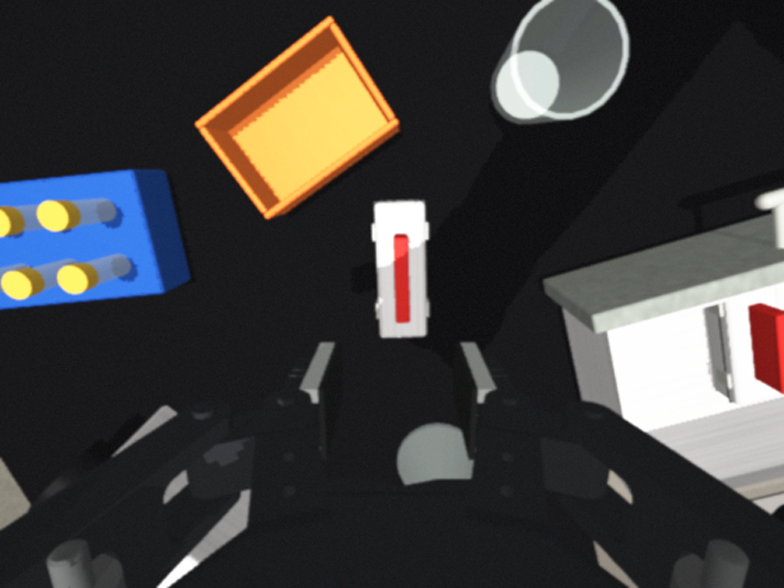

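```bash
python3 - <<'E'
from h import *
s=1/1.4
P={}
for f,p,q in (("d1",(324,246),(330,328)),("d2",(401,235),(402,322))):
    A=atz(load(f),np.array(p)*s,.062);B=atz(load(f),np.array(q)*s,.062);print((A+B)/2,np.linalg.norm(A-B),np.arctan2(*(A-B)[[1,0]]))
print(tri([(load("d1"),np.array((327,287))*s),(load("d2"),np.array((401.5,278.5))*s)]))
m=(A+B)/2
robot.goto([m[0]+.02,m[1],.36],down(np.pi/2-.3)); robot.hold(.3); snap("wrist","d3"); overlay("d3",[A,B,m],"d3x")
E
```

```text
[ 0.43441966 -0.37801019  0.062     ] 0.06728585736445465 2.8710862487310065
[ 0.43482988 -0.37975119  0.062     ] 0.07056111799719374 2.8566367588424533
(array([ 0.43565673, -0.37996085,  0.05319084]), [np.float64(0.3), np.float64(0.3)])
```

View pics/d3x.png

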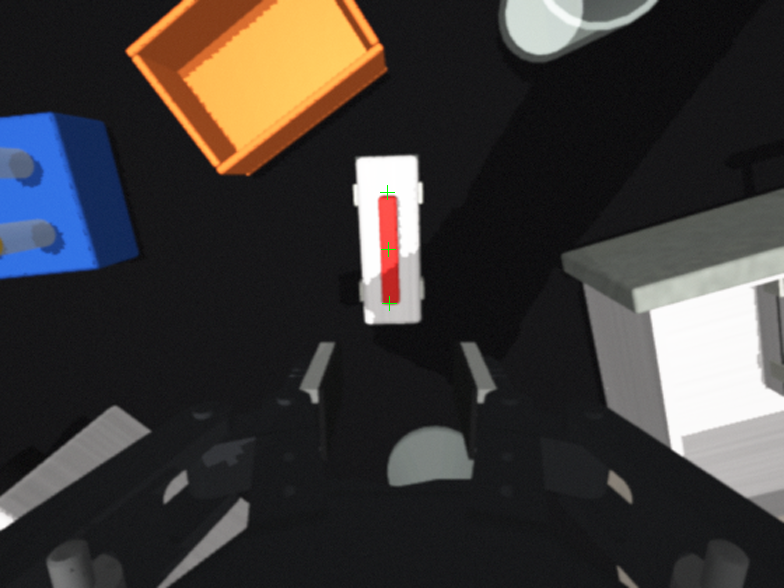

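```bash
python3 - <<'E'
from h import *
pick_case(.4345,-.3790,1.288)
snap("wrist","gc2")
q=down(1.288)
place(.573,-.132,.053)
robot.goto([.46,-.06,.45],QD); robot.hold(.3); snap("wrist","p4"); snap("scene","p4s"); overlay("p4",[],"p4x"); st()
a=cv2.imread("pics/p4s.png");cv2.imwrite("pics/p4sz.png",cv2.resize(a[165:300,120:320],None,fx=4,fy=4,interpolation=cv2.INTER_CUBIC))
E
```

```text
down t65.6 tcp [ 0.4347 -0.3792  0.2086] F [-0.35  0.64  0.08] w 0.0398
grip t66.0 tcp [ 0.4346 -0.3793  0.2084] F [-0.08 -0.69  2.63] w 0.0111
lift t66.4 tcp [ 0.4346 -0.379   0.2282] F [-0.47 -0.3  -4.28] w 0.0107
up t67.7 tcp [ 0.4343 -0.3787  0.4039] F [-0.45 -0.07 -3.95] w 0.0109
over t68.7 tcp [ 0.5726 -0.199   0.4097] F [-1.03 -0.81 -4.4 ] w 0.0107
touch at k 15 3.318771687578025
released t74.7 tcp [ 0.5731 -0.1971  0.2304] F [-0.41  7.02  1.71] w 0.0303
up t76.4 tcp [ 0.5728 -0.1982  0.4091] F [-0.86  0.83 -0.51] w 0.0296
 t77.5 tcp [ 0.4604 -0.0605  0.4496] F [ 0.46 -0.93 -0.02] w 0.0303
```

View pics/p4x.png

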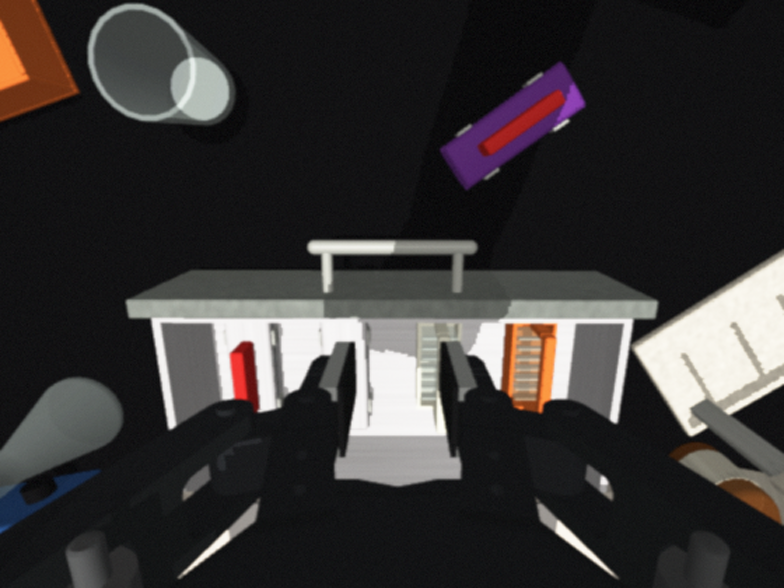

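View pics/p4sz.png

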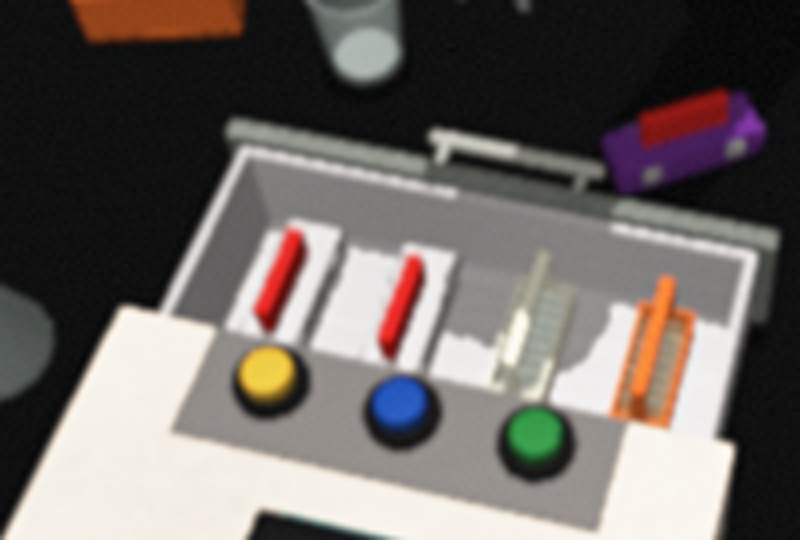

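All four items stand upright and apart in the drawer, and nothing was disturbed around it. Now pushing the drawer shut on the handle with closed fingers.

```bash
python3 - <<'E'
from h import *
robot.move_gripper(0,20)
y=-.066
robot.goto([.405,y,.40],QD); robot.move_straight([.405,y,.250],QD,.12); st("down"); f0=robot.get_obs()["contact_force"][0]
robot.move_straight([.43,y,.250],QD,.05); st()
robot.move_straight([.50,y,.250],QD,.05); st()
robot.move_straight([.565,y,.250],QD,.05); st()
x=.565
while x<.605:
    x+=.002; robot.move_straight([x,y,.250],QD,.03); f=robot.get_obs()["contact_force"][0]
    if f-f0<-9: break
st("end %.3f"%x)
snap("scene","s1"); snap("side","s1d")
E
```

```text
down t79.8 tcp [ 0.4054 -0.0661  0.2505] F [-0.12 -0.27 -0.18] w 0.0001
 t80.4 tcp [ 0.43   -0.0659  0.2498] F [-0.44  0.46 -0.83] w -0.0003
 t82.0 tcp [ 0.5    -0.066   0.2502] F [ 1.06  0.43 -0.16] w -0.0002
 t83.4 tcp [ 0.5649 -0.0659  0.25  ] F [ 0.83  0.77 -0.36] w -0.0002
end 0.587 t86.2 tcp [ 0.5851 -0.0659  0.2495] F [-9.27  0.58  5.32] w -0.0004
```

View pics/s1d.png

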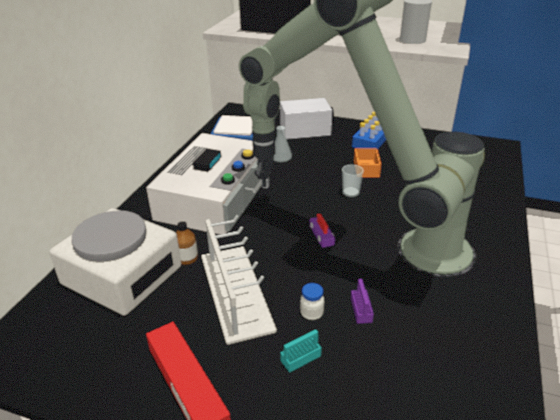

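The drawer looks shut: 9 N at x = 0.585, against 0.583 predicted. I'll press slightly harder to confirm the stop, then back off and check.

```bash
python3 - <<'E'
from h import *
y=-.066
for x in (.589,.591):
    robot.move_straight([x,y,.250],QD,.03); st("x%.3f"%x)
robot.move_straight([.55,y,.250],QD,.08); robot.move_straight([.52,y,.40],QD,.2); robot.goto([.50,-.06,.45],QD); robot.hold(.3)
snap("wrist","s2"); snap("scene","s2s"); overlay("s2",[],"s2x"); st()
E
```

```text
x0.589 t86.5 tcp [ 0.5857 -0.0659  0.2494] F [-13.63  -1.01  10.39] w -0.0001
x0.591 t86.8 tcp [ 0.5864 -0.0658  0.2491] F [-18.98  -1.12  11.51] w -0.0001
 t89.1 tcp [ 0.5    -0.06    0.4492] F [ 0.02 -0.51 -1.61] w 0.0001
```

View pics/s2x.png

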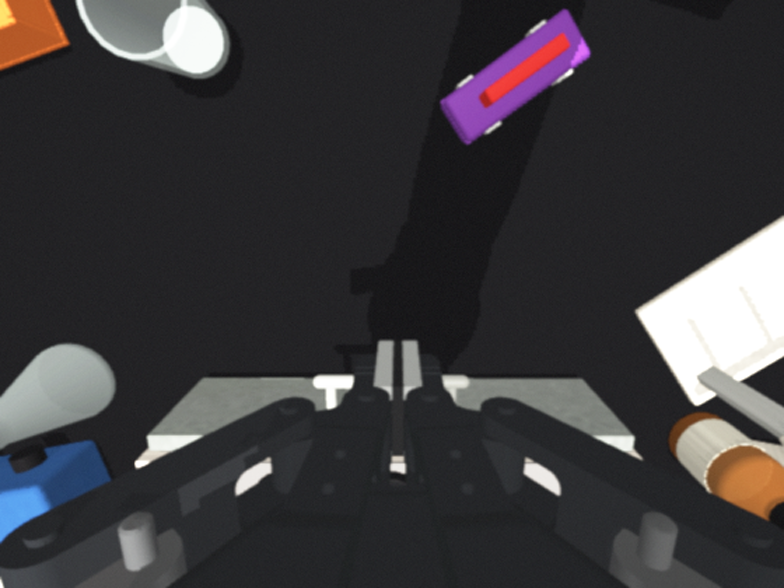

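View pics/s2s.png

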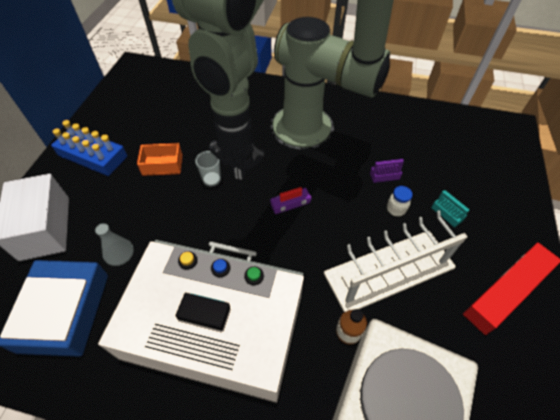

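```bash
python3 - <<'E'
from h import *
s=1/1.4
C=load("s2"); print("handle",atz(C,np.array((315,382))*s,.092),atz(C,np.array((467,382))*s,.092))
def press(n,x,y):
    robot.goto([x,y,.173+.19],QD); robot.move_straight([x,y,.173+.155],QD,.12); robot.hold(.2)
    f0=np.mean([robot.get_obs()["contact_force"][2] for _ in range(3)]); L=[];z0=None
    z=.155
    while z>.128:
        z-=.001; robot.move_straight([x,y,.173+z],QD,.02); o=robot.get_obs(); f=o["contact_force"][2]-f0; L.append((round(o["tcp_pos"][2]-.173,4),round(f,1)))
        if f>9: break
    robot.hold(.2); print(n,L,robot.get_obs()["contact_force"][2]-f0)
    robot.move_straight([x,y,.173+.19],QD,.12); robot.hold(.2); st()
press("blue",.679,-.0665)
E
```

```text
handle [ 0.6012474  -0.12852287  0.092     ] [ 0.60131825 -0.0010279   0.092     ]
blue [(np.float64(0.1544), np.float64(0.9)), (np.float64(0.1532), np.float64(1.4)), (np.float64(0.1522), np.float64(2.0)), (np.float64(0.1511), np.float64(3.4)), (np.float64(0.1501), np.float64(2.0)), (np.float64(0.1492), np.float64(2.8)), (np.float64(0.1482), np.float64(3.5)), (np.float64(0.1471), np.float64(3.3)), (np.float64(0.1465), np.float64(5.7)), (np.float64(0.1464), np.float64(10.1))] 10.705037981795124
 t93.9 tcp [ 0.6786 -0.0664  0.3615] F [0.41 0.62 0.09] w -0.0004
```

The blue button's force profile matches the spring: about 1.4 N rising to 5 N over 8 mm, then a hard stop. Contact height was 0.1545, about 8 mm above my optical estimate. Next yellow, then green.

```bash
python3 - <<'E'
from h import *
print(robot.tip_extent)
def press(n,x,y):
    robot.goto([x,y,.173+.19],QD); robot.move_straight([x,y,.173+.162],QD,.12); robot.hold(.2)
    f0=np.mean([robot.get_obs()["contact_force"][2] for _ in range(3)]); L=[]
    z=.162
    while z>.138:
        z-=.001; robot.move_straight([x,y,.173+z],QD,.02); o=robot.get_obs(); f=o["contact_force"][2]-f0; L.append((float(round(o["tcp_pos"][2]-.173,4)),float(round(f,1))))
        if f>9: break
    robot.hold(.2); print(n,L,robot.get_obs()["contact_force"][2]-f0)
    if n=="green": snap("side","gp")
    robot.move_straight([x,y,.173+.19],QD,.12); robot.hold(.2); st()
press("yellow",.6785,-.1517)
press("green",.6795,.0189)
robot.goto([.40,-.06,.45],QD); robot.hold(.5)
snap("scene","f1"); snap("side","f2"); st()
a=cv2.imread("pics/f1.png");cv2.imwrite("pics/f1z.png",cv2.resize(a[165:300,120:320],None,fx=4,fy=4,interpolation=cv2.INTER_CUBIC))
E
```

```text
0.1734
yellow [(0.1612, -1.4), (0.1599, -0.9), (0.1588, 0.4), (0.1579, -1.3), (0.1569, 0.5), (0.1559, -0.6), (0.1549, -0.3), (0.1542, 0.7), (0.1532, 1.9), (0.1521, 1.5), (0.1511, 1.8), (0.1501, 2.7), (0.1491, 3.7), (0.1481, 3.6), (0.1471, 4.0), (0.1465, 6.6), (0.1464, 10.4)] 9.977390377982855
 t100.1 tcp [ 0.6781 -0.1516  0.3615] F [-0.3   0.45  0.24] w 0.0000
green [(0.1612, -0.1), (0.1599, -0.6), (0.1589, -0.9), (0.1579, 1.0), (0.1569, 0.1), (0.1559, -1.0), (0.1549, -0.1), (0.1542, 0.9), (0.1532, 3.0), (0.1521, 2.6), (0.1511, 2.4), (0.1501, 2.3), (0.1491, 3.5), (0.1481, 3.5), (0.1471, 4.5), (0.1465, 6.4), (0.1464, 10.0)] 11.259203239770036
 t106.7 tcp [0.6791 0.0189 0.3615] F [-0.67  0.01 -0.27] w 0.0000
 t108.4 tcp [ 0.4  -0.06  0.45] F [-0.53  0.89 -0.39] w -0.0003
```

View pics/f1z.png

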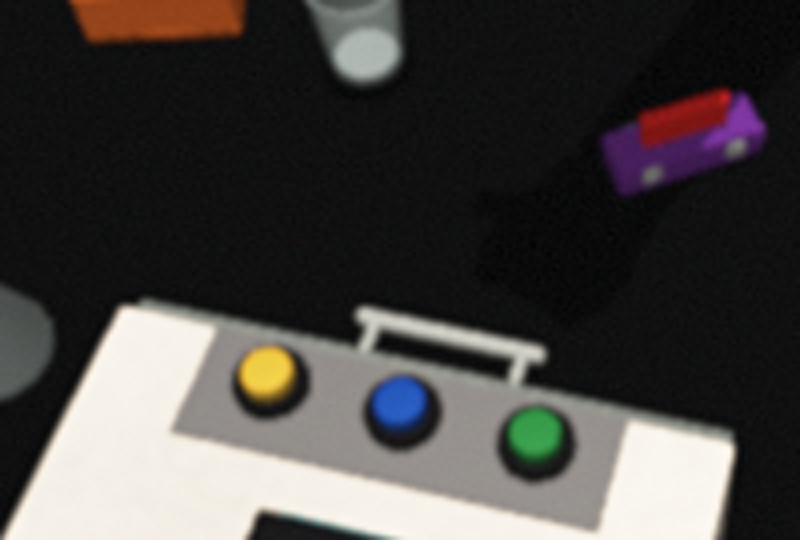

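View pics/f2.png

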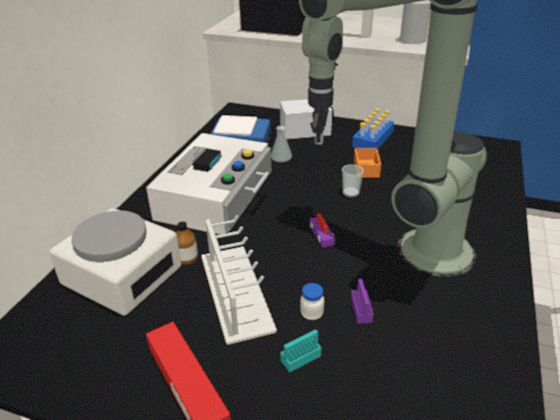

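The drawer is shut, the buttons are up in their original positions, and the glassware and decoys look unmoved. The arm is clear, so I'm handing in.

```bash
python3 -c "
from bench import robot
robot.sign_off(); print(robot.get_obs()['t'])"
```

```text
the job is handed in; nothing more can be done
the job is handed in; nothing more can be done
```

I loaded the sanitiser, slid the drawer home, pressed blue, yellow and green in that order, and handed the job in at about 108 s. No verdict is reported.

- **Baskets and cases:** I lifted the orange and white baskets off the rack; the blue one was absent. I set them and both red-ridged cases upright and apart in the drawer. Each touched down at the modelled floor height. A picture just before closing showed all four standing; I could not see inside once the drawer was shut.
- **Knocked case:** one case was nudged about 5 cm while I was measuring it. The two views disagreed, so I measured it again before grasping.
- **Drawer:** it met a hard stop when pushed with up to 19 N. The handle moved 154 mm, matching my estimate of how far it stood open.
- **Buttons:** each travelled about 8 mm to a hard stop, and the last picture shows all three up again. They were about 8 mm higher than my camera estimate (0.154 m against 0.146 m), which did not affect the presses.
- **Surroundings:** the last pictures show the glassware, bottles and look-alikes apparently unmoved and the arm clear of everything.
- **One reading not followed up:** releasing the last case gave a 7 N sideways force. The pictures afterwards showed it upright and clear of the wall.

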